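Crack open the stuck lid of a dry box and hold it ajar

ROBOT

A 6-joint arm with a two-finger parallel gripper is mounted at the origin on a cart in front of the work surface, level with it; the furniture and walls round the work are solid. World frame = base frame: x ahead of the robot, y to its left, z up, the work surface at z = 0. Lengths are in mm, angles in rad, forces in N, time in s.
With the tool pointing down it reaches from about 300 to 775 mm from the base axis. Payload 14.6 kg.
Tool frame: the origin (TCP) lies midway between the tips of the shut fingers; the grasp point (between the pads) lies 19 mm behind it (manip.grip_point_offset is the distance from the TCP to the grasp point, in mm); x points along the fingers, z is the direction in which the jaws open and shut, and the axes are right-handed (so a half turn about x gives the same grasp; the last joint's range is limited). The gripper opens to 94 mm and grips with 3 to 60 N. Pads are 16 mm wide; open, the fingers measure 119 mm over their backs; the gripper's body (75 mm by 177 mm) begins 78 mm behind the grasp point.
Start: joints at [1.21, 0.3, 1.521, -0, 1.321, -0.067], TCP at [159.273, 526.423, 205.446] pointing down, gripper open.
Joint ranges: [-3.03, 3.03], [-0.79, 2.21], [0.23, 2.52], [-1.04, 4.18], [0, 3.07], [-2.55, 2.55]. Speed limits (rad/s): [2.22, 2.22, 2.57, 3.14, 3.14, 3.14].

INTERFACE

Orientations are given as [roll, pitch, yaw] about the fixed x, y, z axes, in that order (R = Rz(yaw) Ry(pitch) Rx(roll)).
In Python, from cell import manip, camera, calibration, order gives the robot as it stands.
- The arm moves only by the tool jog_arm, never from a script. Its arguments are lists of equal length, an entry for each row: "turn": the turn, a rotation vector about the tool's x, y, z in degrees, a list of three; "dp": the shift along the tool's x, y, z in cm, a list of three; "gripper": the closure, from 0 (fully open) to 1 (shut). In form: {"turn": [[ax, ay, az], ...], "dp": [[tx, ty, tz], ...], "gripper": [gripper, ...]}. A call has 1 to 8 rows; each row shifts and turns the pose as measured when the row begins, along the tool's axes as they then stand; what a row does not reach is not made up. A row lasts 1/8 s, in which the tool goes at most 62.5 mm and 10.7 degrees, less where a joint would pass 70% of its speed; a pose out of reach is approached as far as the arm can. A call is refused whole if a number of a shift passes 6.25 or a number of a turn 10.7, either way. A call with a gripper value outside its range is refused whole. The fingers move at their own pace and stop on an object; "grip_force" is the grip in N (left out, the last holds). Time passes only in rows, so rows that do not move let the fingers close. It gives the time, the measured TCP pose, the force and the opening at its end, in the units of the state.
- manip.read_state(): the state, without advancing time (a new reading comes with each control period).
- camera(name): name is "scene" or "top" or "wrist"; returns (picture, depth): 420x560x3 uint8, red, green, blue; 420x560 float32, mm along the optical axis (not along the pixel's ray), 0 where there is no reading.
- calibration(name): a dict with "K" (3x3 intrinsics, pixels), "world_from_camera" (4x4, takes a point from camera to world coordinates). Camera axes: x right, y down, z forward; pixel columns grow to the right and rows downward; lengths in mm; the calibration is good to about 2 mm. A picture is of the moment at which its call begins: read the wrist's pose just before it. calibration takes no time and is no camera call; for the wrist camera it gives the pose at the moment of the call.
- order.sign_off(): hands the job in, once; it reports no verdict.
The state is a dict: "clock": time; "joints": joint angles; "qd": joint speeds; "effort": joint torques, N m; "eef_pos": TCP position; "eef_rot": TCP orientation; "wrist_force": force on the tool from outside, world axes, zero at the start; "moment": the same for the moment, N m; "finger_gap": finger opening in mm.
Only numpy, scipy, OpenCV 4.12 (cv2) and the standard library are available. Lean on these libraries where they do the work, as an engineer would, in place of code of your own. Each camera call takes 0.05 s, during which the arm holds its last target.

TASK

The clear dry box has cooled down and its lid is stuck fast on its rubber seal; air must seep in slowly before anyone opens it. Slide the blue clamp jaw on its front along its rail, to the end away from the dial, until it is well clear of the lid's steel tongue, then grip the lid's black knob, pull the lid free of the seal and hold it still and only slightly open, with a gap of about one and a half to two centimetres at its front edge; never let it fly open beyond five centimetres. Finish while still gripping the knob and holding the lid at that gap, and leave the other things on the worktop alone.

Things in the scene. Friction and masses are not known exactly. Their poses are not given: they have to be found in the camera images.
- dry_box: Dry box with clear walls and white frame, 150 deep x 210 wide x 107 mm high with its lid shut, fixed to the worktop, two jars inside. Origin: centre of its underside; x points from its front (dial, rail, clamp jaw) to its back (hinges), y to the left as seen facing the front, z up. Rim at z = 94 mm, lid top at 107 mm.
- lid (a joint): Lid hinge on the back rim (line x = +79, z = 96 mm in the box frame, along y), in rad: 0 shut, growing as the front rises. The knob axis is 114 mm, the front edge 156 mm from it: 17 mm of gap in front is 0.11 rad or 12.5 mm of lift at the knob. Open, it falls back if let go (2 to 3 N at the knob carry it).
- lid_front_edge (a point): Middle of the lower front edge of the lid, at the seal. A bead on the lid sits under the seal's sprung rubber lip: about 15 N upward at the knob start it, then the force drops suddenly within 4 mm of front gap. Up to about 8 mm of gap the lid can still rest on the lip. While the jaw is over the tongue the edge can rise only 1 to 2 mm.
- knob_grip (a point): Centre of the head of the black round knob on top of the lid, the place to grip it; with the lid shut at x = -35, y = 0, z = 134 mm in the box frame, 27 mm above the lid's top. The knob stands 39 mm above the lid; head 29 mm in diameter and 18 mm high (9 mm above and below this point), neck below it 20 mm in diameter.
- clamp_jaw (a joint): Slide of the blue clamp jaw along its rail on the front of the box, in m: 0 with the jaw centred over the lid's tongue, growing as it slides along the box's +y (left, away from the dial); it hits its end stop at 0.045 and is quite clear of the tongue from 0.034 on. It needs about 1.5 N plus a little damping and stays where it is left.
- jaw_post (a point): Grip point of the jaw: on the axis of the black square post that stands up on the jaw, 14 x 14 mm in section, its faces parallel to the box's x and y, 13 mm below its top. The post stands 38 mm clear above the jaw's blue hook (hook top 112 mm, post top 150 mm above the worktop) at x = -93 mm in the box frame.
- mouse: Black computer mouse, 113 x 60 x 36 mm; origin at the centre of its underside. A bystander.
- beaker: Small glass beaker, 76 mm wide, 85 mm high; origin at the centre of its underside. A bystander.
- tape: Roll of brown tape lying flat, 84 mm wide, 18 mm high; origin at the centre of its underside. A bystander.
- bottle_a: White dropper bottle, 50 mm wide, 100 mm high; origin at the centre of its underside. A bystander.
- bottle_b: White dropper bottle, 50 mm wide, 100 mm high; origin at the centre of its underside. A bystander.
- tube_a: Sample tube with green cap, standing, 41 mm wide, 94 mm high; origin at the centre of its underside. A bystander.
- tube_b: Sample tube with green cap, standing, 41 mm wide, 94 mm high; origin at the centre of its underside. A bystander.

How it is judged (in metres and radians):
On the way, in this order (a step that is already met when the one before it is completed fails the run):
1. the clamp jaw is slid clear of the tongue (value of joint clamp_jaw above 0.034 m), for 0.2 s.
2. the lid has come free of the seal and is held slightly open by the knob (value of joint lid between 0.07 and 0.18 rad and contact force between the fingers and lid above 2 N and distance between the grasp point and knob_grip below 0.04 m), for 0.3 s.
At the end, for the whole second after the job is handed in: The clamp jaw is at least 34 mm along its rail, and the fingers grip the lid's knob (more than 2 N of contact, the grasp within 40 mm of its head's centre) and hold the lid still (under 0.05 rad/s) at 0.07 to 0.18 rad, which is a gap of 11 to 28 mm at its front edge (all of step 2 and value of joint clamp_jaw above 0.034 m and velocity of joint lid between -0.05 and 0.05 rad/s); the arm keeps its last pose, push and grip.
It fails at once if the lid flies open beyond 5 cm at its front edge (0.32 rad) (value of joint lid above 0.32 rad).
It fails at once if a bystander is pushed about or knocked over (distance of any of mouse, beaker, tape, bottle_a, bottle_b, tube_a, tube_b from where it was at the start of the episode above 0.03 m or angle between any of beaker, bottle_a, bottle_b, tube_a, tube_b's own z axis and vertical above 0.5 rad).
It also fails if it takes over 40 s, if anything falls off the work surface, if the arm or the gripper's body presses on something with over 40 N, if the wrist force passes 120 N, or if a joint passes its speed limit or range.

## Working session

There is one attempt and no reset: what is moved stays moved. The work goes in short steps, Python scripts to look and compute and a tool call to move; the robot and the scene stay as the last step left them, time stands still between calls to the robot, and variables do not carry over. Pictures are saved under pics/ and viewed, and the job is handed in when it is done.

Besides the shell and the picture viewer there is one more tool, called after "Call:" in YAML: its name, and indented under it one key for each argument. jog_arm: Moves the arm, as the interface text tells. Its arguments: {"type":"object","properties":{"turn":{"type":"array","items":{"type":"array","items":{"type":"number"}}},"dp":{"type":"array","items":{"type":"array","items":{"type":"number"}}},"gripper":{"type":"array","items":{"type":"number"}},"grip_force":{"type":"number"}},"required":["turn","dp","gripper"]}

```bash
mkdir -p pics; python3 - <<'E'
from cell import manip,camera,calibration
import cv2,numpy as np
print(manip.read_state())
for n in("scene","top"):
    p,d=camera(n); cv2.imwrite(f"pics/{n}0.png",p[:,:,::-1]); np.savez(f"{n}0.npz",p=p,d=d,K=calibration(n)["K"],T=calibration(n)["world_from_camera"])
    print(n,calibration(n))
print(manip.grip_point_offset)
E
```

```text
{'clock': 0.0, 'joints': array([ 1.21039414e+00,  3.00482212e-01,  1.52156089e+00,  2.91036846e-05,
        1.32067675e+00, -6.66486668e-02]), 'qd': array([-0.00150342, -0.00120129,  0.00016113,  0.00012501, -0.00095531,
       -0.00096734]), 'effort': array([-7.48571620e-04, -5.31818676e+01, -3.52739418e+01,  7.08112679e-02,
        2.44912470e-02, -1.01363171e-04]), 'eef_pos': array([159.18427468, 526.20105067, 204.88877116]), 'eef_rot': array([ 3.04994038,  1.56966877, -1.95620934]), 'wrist_force': array([ 0.00317744,  0.79500966, -0.57654717]), 'moment': array([-0.05551598,  0.00969226, -0.00281058]), 'finger_gap': 93.53081124480927}
scene {'K': array([[534.9666088,   0.       , 283.5604526],
       [  0.       , 534.9666088, 200.0477477],
       [  0.       ,   0.       ,   1.       ]]), 'world_from_camera': array([[ 8.84370650e-01, -2.73670999e-01,  3.78143806e-01,
        -1.30875437e+02],
       [-4.66327147e-01, -5.53872702e-01,  6.89756495e-01,
        -9.10249954e+02],
       [ 2.06771825e-02, -7.86339122e-01, -6.17448977e-01,
         1.10352658e+03],
       [ 0.00000000e+00,  0.00000000e+00,  0.00000000e+00,
         1.00000000e+00]])}
top {'K': array([[403.54033497,   0.        , 279.87227916],
       [  0.        , 403.54033497, 213.84896247],
       [  0.        ,   0.        ,   1.        ]]), 'world_from_camera': array([[-3.69531201e-03, -9.96003530e-01,  8.92373954e-02,
         3.96744311e+02],
       [-9.99811966e-01,  5.37866524e-03,  1.86306693e-02,
         1.64326448e+02],
       [-1.90361905e-02, -8.91517697e-02, -9.95836124e-01,
         1.08322061e+03],
       [ 0.00000000e+00,  0.00000000e+00,  0.00000000e+00,
         1.00000000e+00]])}
18.8
```

View pics/scene0.png

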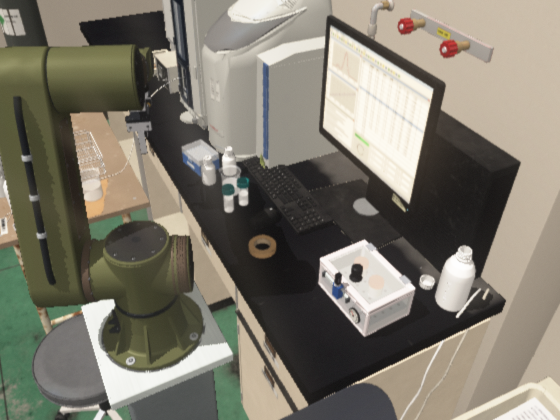

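View pics/top0.png

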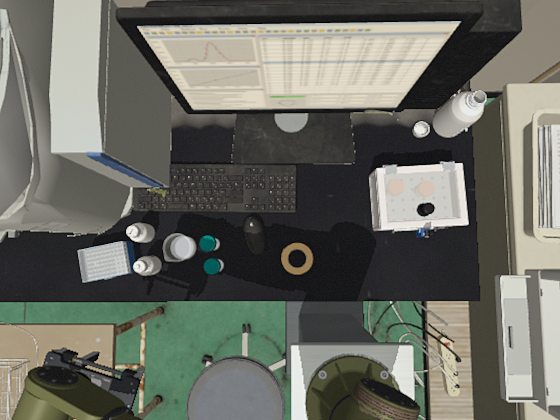

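The box stands at about (365,285) in scene and (418,197) in top, its front facing the robot. The post is at about (338,278) in scene and the knob at (427,209) in top. I'll enlarge both.

```bash
cat > h.py <<'E'
import numpy as np,cv2
def ld(n): 
    z=np.load(n+".npz"); return z["p"],z["d"],z["K"],z["T"]
def ray(K,T,u,v):
    d=T[:3,:3]@np.linalg.solve(K,[u,v,1.]); return T[:3,3],d
def onz(K,T,u,v,z):
    o,d=ray(K,T,u,v); return o+d*(z-o[2])/d[2]
def proj(K,T,P):
    c=T[:3,:3].T@(np.asarray(P,float)-T[:3,3]); q=K@c; return q[:2]/q[2]
def tri(*rays):
    A=np.zeros((3,3));b=np.zeros(3)
    for o,d in rays:
        d=d/np.linalg.norm(d);M=np.eye(3)-np.outer(d,d);A+=M;b+=M@o
    x=np.linalg.solve(A,b); return x,[np.linalg.norm((np.eye(3)-np.outer(d,d)/(d@d))@(x-o)) for o,d in rays]
def dpt(d,K,T,u,v):
    o,r=ray(K,T,u,v); return o+r*d[int(round(v)),int(round(u))]
E
python3 - <<'E'
from h import *
p,d,K,T=ld("scene0"); a=cv2.resize(p[230:340,305:425,::-1],None,fx=5,fy=5,interpolation=cv2.INTER_CUBIC);cv2.imwrite("pics/s_crop.png",a)
p,d,K,T=ld("top0"); a=cv2.resize(p[150:250,355:485,::-1],None,fx=6,fy=6,interpolation=cv2.INTER_CUBIC);cv2.imwrite("pics/t_crop.png",a)
E
```

```text
(no output)
```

View pics/s_crop.png

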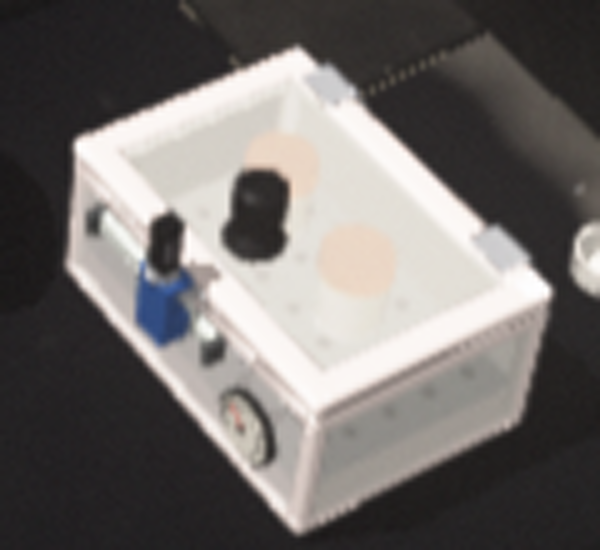

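View pics/t_crop.png

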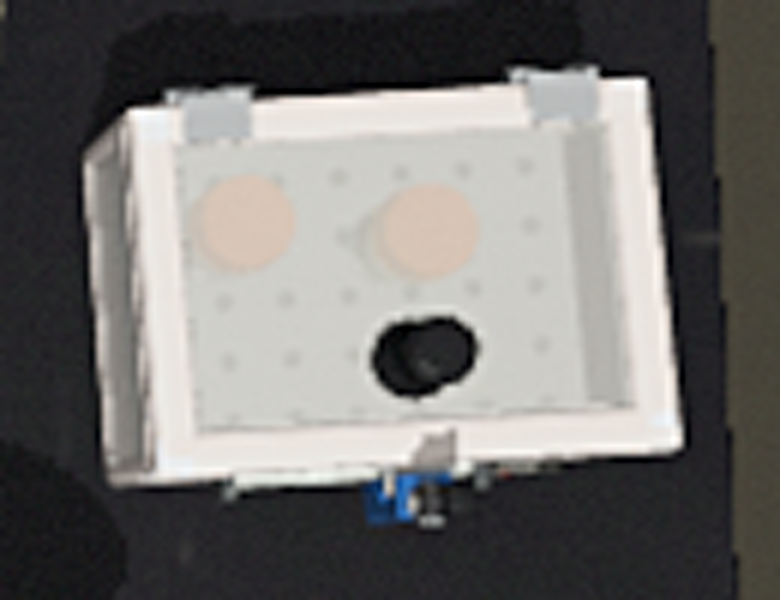

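The crops show the lid's four corners, the knob head (top crop (447,343)), the post top (top crop (432,505), scene crop (168,218)) and the steel tongue over which the jaw sits. The dial is to the right.

```bash
python3 - <<'E'
from h import *
p,d,K,T=ld("top0"); ps,ds,Ks,Ts=ld("scene0")
t=lambda u,v:(355+(u+.5)/6-.5,150+(v+.5)/6-.5)
s=lambda u,v:(305+(u+.5)/5-.5,230+(v+.5)/5-.5)
ct=dict(BL=(131,107),FL=(153,478),FR=(683,448),BR=(648,79))
cs=dict(BL=(299,47),FL=(76,145),FR=(316,410),BR=(551,292))
C={}
for k in ct:
    a=onz(K,T,*t(*ct[k]),107);b=onz(Ks,Ts,*s(*cs[k]),107); C[k]=(a,b)
    print(k,a.round(1),b.round(1),tri(ray(K,T,*t(*ct[k])),ray(Ks,Ts,*s(*cs[k])))[0].round(1), dpt(d,K,T,*t(ct[k][0]+(12 if 'L' in k else -12),ct[k][1]+(12 if k[0]=='B' else -12))).round(1))
for i in(0,1):
    c={k:C[k][i] for k in C}; yv=(c['FL']-c['FR'])+(c['BL']-c['BR']); xv=(c['BL']-c['FL'])+(c['BR']-c['FR'])
    print("yaw",np.degrees(np.arctan2(-yv[0],yv[1])),np.degrees(np.arctan2(xv[1],xv[0])),"ctr",sum(c.values())/4, np.linalg.norm(yv)/2,np.linalg.norm(xv)/2)
kt=t(447,343);ks=s(262,183)
print("knobtop z143..146",onz(K,T,*kt,143).round(1),onz(Ks,Ts,*ks,143).round(1),tri(ray(K,T,*kt),ray(Ks,Ts,*ks)),dpt(d,K,T,*kt))
pt=t(432,510);pS=s(168,219)
print("post",onz(K,T,*pt,150).round(1),onz(Ks,Ts,*pS,150).round(1),tri(ray(K,T,*pt),ray(Ks,Ts,*pS)))
for u in range(415,450,4): print(u,[dpt(d,K,T,*t(u,v)).round(0).tolist() for v in (492,500,508,515)])
# worktop/monitor
for u,v in [(420,112),(418,130),(440,100),(460,60),(300,110),(455,125)]: print(u,v,dpt(d,K,T,u,v).round(0))
E
```

```text
BL [596.8 -53.8 107. ] [599.  -51.2 107. ] [596.7 -53.3 109.6] [591.8 -58.4 107.4]
FL [445.7 -58.8 107. ] [448.3 -62.1 107. ] [447.5 -60.1 105.3] [450.6 -64.2 104.7]
FR [ 456.7 -270.3  107. ] [ 458.6 -268.9  107. ] [ 457.1 -269.8  108.7] [ 461.5 -265.7  107.1]
BR [ 606.8 -263.   107. ] [ 608.3 -259.5  107. ] [ 606.  -261.6  110.1] [ 602.4 -259.   104.6]
yaw 2.852339576724729 2.3494387063525553 ctr [ 526.49628314 -161.46225694  107.        ] 210.65331038830237 150.76592992584003
yaw 2.703062916246338 3.874312484643882 ctr [ 528.55778177 -160.42525964  107.        ] 207.7850856487646 150.47082605314927
knobtop z143..146 [ 495.7 -165.4  143. ] [ 497.5 -158.3  143. ] (array([ 494.46764249, -163.01753819,  148.77967313]), [np.float64(0.7021440534014407), np.float64(0.7021440534013151)]) [ 495.59255462 -165.01885024  144.08878502]
post [ 430.8 -154.9  150. ] [ 437.4 -163.7  150. ] (array([ 435.20453505, -158.82621037,  145.59371427]), [np.float64(4.828295644137828), np.float64(4.828295644137708)])
415 [[439.0, -158.0, 124.0], [436.0, -158.0, 123.0], [433.0, -158.0, 121.0], [430.0, -160.0, 
[... 279 characters left out ...]
132.0], [429.0, -158.0, 134.0]]
431 [[438.0, -160.0, 136.0], [435.0, -159.0, 136.0], [432.0, -161.0, 132.0], [429.0, -160.0, 134.0]]
435 [[438.0, -158.0, 145.0], [435.0, -160.0, 139.0], [432.0, -160.0, 138.0], [429.0, -159.0, 141.0]]
439 [[438.0, -157.0, 151.0], [435.0, -159.0, 146.0], [432.0, -158.0, 148.0], [429.0, -159.0, 144.0]]
443 [[438.0, -159.0, 151.0], [435.0, -161.0, 146.0], [432.0, -160.0, 148.0], [429.0, -161.0, 144.0]]
447 [[438.0, -161.0, 150.0], [435.0, -161.0, 148.0], [432.0, -161.0, 148.0], [429.0, -161.0, 148.0]]
420 112 [ 771. -199.    3.]
418 130 [ 721. -192.    3.]
440 100 [ 775. -225.   79.]
460 60 [ 778. -186.  291.]
300 110 [710. 135. 201.]
455 125 [ 705. -254.   95.]
```

```bash
cat >> h.py <<'E'
from scipy.spatial.transform import Rotation as Ro
YAW=np.radians(2.8); C0=np.array([527.,-161.,0])
Rb=Ro.from_euler('z',YAW).as_matrix()
def b2w(p): return C0+Rb@np.asarray(p,float)
def w2b(p): return Rb.T@(np.asarray(p,float)-C0)
def plan(manip,tgt,flip=1):
    s=manip.read_state(); R=Ro.from_euler('xyz',s['eef_rot']).as_matrix()
    X=np.array([0,0,-1.]);Z=flip*Rb[:,1];D=np.c_[X,np.cross(Z,X),Z]
    print("t",round(s['clock'],2),"tcp",s['eef_pos'].round(1),"box",w2b(s['eef_pos']).round(1),"gap",round(s['finger_gap'],1),"F",s['wrist_force'].round(1),"q",s['joints'].round(2))
    print("tool axes cols\n",R.round(2)); print("turn deg",np.degrees(Ro.from_matrix(R.T@D).as_rotvec()).round(1))
    if tgt is not None: print("dp cm",(R.T@(b2w(tgt)-s['eef_pos'])/10).round(2))
    return s,R
E
python3 - <<'E'
from h import *; from cell import manip
plan(manip,[-93,0,205]);plan(manip,[-93,0,205],-1)
E
```

```text
t 0.1 tcp [159.2 526.2 205. ] box [-333.8  704.4  205. ] gap 93.9 F [-0.1 -0.3 -0.2] q [ 1.21  0.3   1.52  0.    1.32 -0.07]
tool axes cols
 [[-0.   -0.96  0.29]
 [-0.    0.29  0.96]
 [-1.    0.   -0.  ]]
turn deg [-19.6  -0.1  -0. ]
dp cm [ 5.000e-02 -4.634e+01 -5.825e+01]
t 0.1 tcp [159.2 526.2 205. ] box [-333.8  704.4  205. ] gap 93.9 F [-0.1 -0.3 -0.2] q [ 1.21  0.3   1.52  0.    1.32 -0.07]
tool axes cols
 [[-0.   -0.96  0.29]
 [-0.    0.29  0.96]
 [-1.    0.   -0.  ]]
turn deg [ 1.604e+02 -0.000e+00  1.000e-01]
dp cm [ 5.000e-02 -4.634e+01 -5.825e+01]
```

Call:
jog_arm:
  turn:
    - [0,0,0]
    - [0,0,0]
    - [0,0,0]
    - [0,0,0]
    - [0,0,0]
    - [0,0,0]
    - [0,0,0]
    - [0,0,0]
  dp:
    - [0,-3.9,-3.9]
    - [0,-3.9,-3.9]
    - [0,-3.9,-3.9]
    - [0,-3.9,-3.9]
    - [0,-3.9,-3.9]
    - [0,-3.9,-3.9]
    - [0,-3.9,-3.9]
    - [0,-3.9,-3.9]
  gripper: [0,0,0,0,0,0,0,0]

```text
clock: 1.1
eef_pos: [371.0, 127.0, 203.7]
eef_rot: [3.086, 1.567, -1.915]
wrist_force: [1.4, 0.8, -0.5]
finger_gap: 93.9
```

```bash
python3 -c "
from h import *; from cell import manip
plan(manip,[-93,0,205])"
```

```text
t 1.1 tcp [371.  127.  203.7] box [-141.7  295.3  203.7] gap 93.9 F [ 1.4  0.8 -0.5] q [ 0.24 -0.06  1.93 -0.    1.28 -1.04]
tool axes cols
 [[-0.   -0.96  0.28]
 [-0.    0.28  0.96]
 [-1.    0.   -0.  ]]
turn deg [-19.3  -0.2  -0. ]
dp cm [ -0.04 -14.35 -26.26]
```

Call:
jog_arm:
  turn:
    - [-9.6,0,0]
    - [-9.6,0,0]
    - [0,0,0]
    - [0,0,0]
    - [0,0,0]
    - [0,0,0]
    - [0,0,0]
    - [0,0,0]
  dp:
    - [0,0,0]
    - [0,0,0]
    - [0,-0.8,-5]
    - [0,-0.8,-5]
    - [0,-0.8,-5]
    - [0,-0.8,-5]
    - [0,-0.8,-5]
    - [0,-0.8,-4]
  gripper: [0,0,0,0,0,0,0,0]

```text
clock: 2.1
eef_pos: [435.9, -171.0, 203.6]
eef_rot: [2.39, 1.567, -2.266]
wrist_force: [-0.7, 0.7, 1.1]
finger_gap: 94.1
```

```bash
python3 - <<'E'
from h import *; from cell import manip,camera,calibration
plan(manip,[-93,0,205])
n="wrist";c=calibration(n);p,d=camera(n);cv2.imwrite("pics/w1.png",p[:,:,::-1]);np.savez("w1.npz",p=p,d=d,K=c["K"],T=c["world_from_camera"])
for q in([-93,0,150],[-93,0,112],[-35,0,143],[-75,105,107],[-75,-105,107]): print(q,proj(c["K"],c["world_from_camera"],b2w(q)).round(0))
E
```

```text
t 2.1 tcp [ 435.9 -171.   203.6] box [-91.5  -5.5 203.6] gap 94.1 F [-0.7  0.7  1.1] q [-0.45  0.12  1.74 -0.    1.28 -2.08]
tool axes cols
 [[-0.   -1.   -0.06]
 [-0.   -0.06  1.  ]
 [-1.    0.   -0.  ]]
turn deg [ 0.4 -0.2 -0.2]
dp cm [-0.14  0.14  0.55]
[-93, 0, 150] [283. 221.]
[-93, 0, 112] [282. 208.]
[-35, 0, 143] [282. 281.]
[-75, 105, 107] [390. 225.]
[-75, -105, 107] [173. 224.]
```

View pics/w1.png

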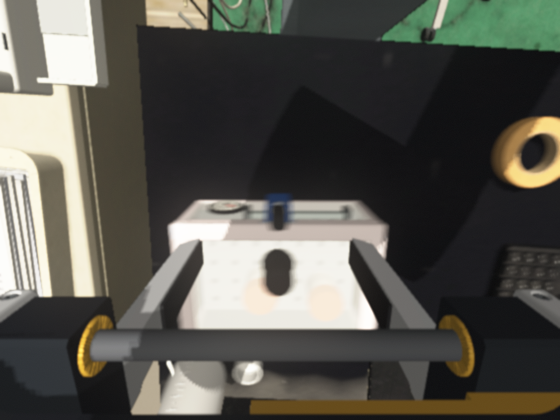

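The wrist view shows the post at about (278,218), the knob head at about (277,283) and the lid's front corners at about (170,222) and (387,222). They lie a few pixels left of my prediction, so I'll measure them.

```bash
python3 - <<'E'
from h import *
p,d,K,T=ld("w1"); a=cv2.resize(p[190:310,160:400,::-1],None,fx=3.3,fy=3.3,interpolation=cv2.INTER_CUBIC);cv2.imwrite("pics/w1c.png",a)
g=p.astype(int).max(2)
for v in (215,220,225,275,280,285,290): 
    r=np.where(g[v,255:300]<60)[0]+255; print(v,r.min() if len(r) else None,r.max() if len(r) else None, dpt(d,K,T,277.5,v).round(1),w2b(dpt(d,K,T,277.5,v)).round(1))
print(T[:3,3])
E
```

```text
215 274 282 [ 429.4 -170.3  148.4] [-98.   -4.6 148.4]
220 274 282 [ 433.2 -170.1  149.8] [-94.2  -4.5 149.8]
225 275 282 [ 437.1 -169.9  150.8] [-90.2  -4.5 150.8]
275 None None [ 484.8 -167.1  146.6] [-42.5  -4.  146.6]
280 None None [ 490.5 -166.8  145.1] [-36.8  -4.  145.1]
285 None None [ 495.3 -166.5  145.3] [-31.9  -3.9 145.3]
290 None None [ 499.8 -166.2  146.2] [-27.4  -3.9 146.2]
[ 353.71698173 -175.8020667   383.33681483]
```

View pics/w1c.png

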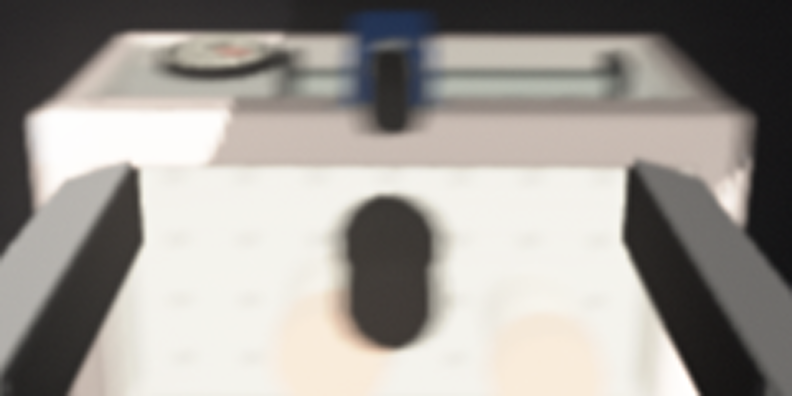

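```bash
sed -i 's/C0=np.array(\[527.,-161.,0\])/C0=np.array([527.2,-165.,0])/' h.py; python3 -c "
from h import *; from cell import manip
plan(manip,[-93,0,120])"
```

```text
t 2.15 tcp [ 436.5 -174.2  203.4] box [-91.   -4.7 203.4] gap 94.0 F [ 0.3 -1.3 -2.1] q [-0.45  0.12  1.74 -0.01  1.28 -2.08]
tool axes cols
 [[-0.   -1.   -0.06]
 [-0.   -0.06  1.  ]
 [-1.    0.   -0.  ]]
turn deg [ 0.4 -0.2 -0.2]
dp cm [8.34 0.17 0.51]
```

Call:
jog_arm:
  turn:
    - [0.4,0,0]
    - [0,0,0]
    - [0,0,0]
    - [0,0,0]
    - [0,0,0]
    - [0,0,0]
    - [0,0,0]
    - [0,0,0]
  dp:
    - [3,0.1,0.1]
    - [3,0,0]
    - [2,0,0]
    - [0,0,0]
    - [0,0,0]
    - [0,0,0]
    - [0,0,0]
    - [0,0,0]
  gripper: [0,0,0,0.7,0.7,0.7,0.7,0.7]
  grip_force: 10

```text
clock: 3.15
eef_pos: [435.6, -175.2, 122.8]
eef_rot: [2.85, 1.566, -1.817]
wrist_force: [-0.3, 0.1, -0.7]
finger_gap: 47.4
```

```bash
python3 - <<'E'
from h import *; from cell import manip,camera,calibration
plan(manip,[-93,0,120])
n="wrist";c=calibration(n);p,d=camera(n);cv2.imwrite("pics/w2.png",p[:,:,::-1])
E
```

```text
t 3.15 tcp [ 435.6 -175.2  122.8] box [-92.   -5.7 122.8] gap 47.4 F [-0.3  0.1 -0.7] q [-0.46  0.21  1.84 -0.01  1.09 -2.07]
tool axes cols
 [[-0.   -1.   -0.05]
 [-0.   -0.05  1.  ]
 [-1.    0.   -0.  ]]
turn deg [-0.2 -0.3 -0.1]
dp cm [0.28 0.11 0.57]
```

View pics/w2.png

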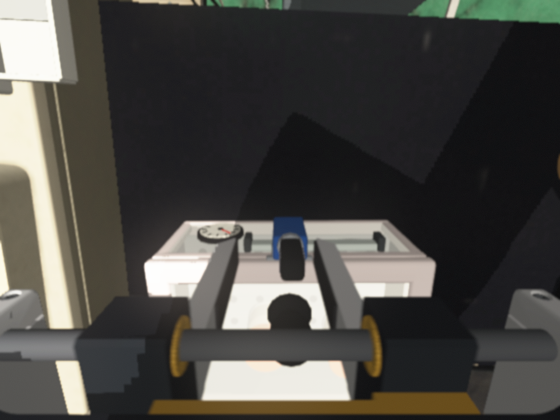

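The post (291,258) stands between the fingers, about 6 mm to the +y side of centre. I'll correct that and close.

Call:
jog_arm:
  turn:
    - [0,0,0]
    - [0,0,0]
    - [0,0,0]
    - [0,0,0]
    - [0,0,0]
    - [0,0,0]
  dp:
    - [0.2,0.1,0.55]
    - [0,0,0]
    - [0,0,0]
    - [0,0,0]
    - [0,0,0]
    - [0,0,0]
  gripper: [0.7,1,1,1,1,1]
  grip_force: 12

```text
clock: 3.95
eef_pos: [434.1, -165.7, 120.7]
eef_rot: [0.827, 1.568, 2.444]
wrist_force: [-0.1, -0.0, -0.2]
finger_gap: 13.9
```

```bash
python3 -c "
from h import *; from cell import manip
plan(manip,[-93,0,120])"
```

```text
t 3.95 tcp [ 434.1 -165.7  120.7] box [-93.    3.8 120.7] gap 13.9 F [-0.1 -0.  -0.2] q [-0.44  0.21  1.85  0.    1.09 -2.06]
tool axes cols
 [[-0.   -1.   -0.05]
 [ 0.   -0.05  1.  ]
 [-1.    0.    0.  ]]
turn deg [-0.2  0.1 -0.1]
dp cm [ 0.07 -0.   -0.38]
```

Call:
jog_arm:
  turn:
    - [0,0,0]
    - [0,0,0]
    - [0,0,0]
    - [0,0,0]
    - [0,0,0]
    - [0,0,0]
  dp:
    - [0,0,1]
    - [0,0,1]
    - [0,0,1]
    - [0,0,1]
    - [0,0,0]
    - [0,0,0]
  gripper: [1,1,1,1,1,1]

```text
clock: 4.7
eef_pos: [431.9, -122.9, 120.7]
eef_rot: [1.105, 1.568, 2.723]
wrist_force: [-1.2, -1.8, 0.3]
finger_gap: 13.4
```

```bash
python3 - <<'E'
from h import *; from cell import manip,camera,calibration
plan(manip,[-93,0,120])
n="wrist";c=calibration(n);p,d=camera(n);cv2.imwrite("pics/w3.png",p[:,:,::-1])
E
```

```text
t 4.7 tcp [ 431.9 -122.9  120.7] box [-93.1  46.7 120.7] gap 13.4 F [-1.2 -1.8  0.3] q [-0.36  0.17  1.89  0.    1.08 -1.98]
tool axes cols
 [[-0.   -1.   -0.05]
 [ 0.   -0.05  1.  ]
 [-1.    0.    0.  ]]
turn deg [-0.1  0.1 -0.2]
dp cm [ 0.07 -0.02 -4.67]
```

View pics/w3.png

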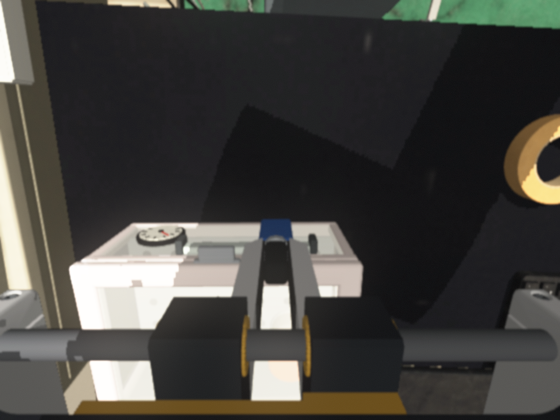

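The jaw, now at (276,230), has travelled about 43 mm. The steel tongue is exposed at (213,253). I'll release, rise and go above the knob.

Call:
jog_arm:
  turn:
    - [0,0,0]
    - [0,0,0]
    - [0,0,0]
    - [0,0,0]
    - [0,0,0]
    - [0,0,0]
    - [0,0,0]
    - [0,0,0]
  dp:
    - [0,0,0]
    - [0,0,0]
    - [0,0,0]
    - [0,0,0]
    - [-3,0,0]
    - [-3,0,0]
    - [0,-2.9,-2.2]
    - [0,-2.9,-2.2]
  gripper: [0,0,0,0,0,0,0,0]

```text
clock: 5.75
eef_pos: [492.9, -165.1, 183.3]
eef_rot: [0.71, 1.569, 2.327]
wrist_force: [-0.8, 0.1, 0.9]
finger_gap: 90.5
```

Call:
jog_arm:
  turn:
    - [0,0,0]
    - [0,0,0]
  dp:
    - [0,0,0]
    - [0,0,0]
  gripper: [0,0]

```text
clock: 6.0
eef_pos: [493.2, -165.6, 182.6]
eef_rot: [0.853, 1.568, 2.469]
wrist_force: [-0.3, 0.0, -0.6]
finger_gap: 94.2
```

```bash
python3 - <<'E'
from h import *; from cell import manip,camera,calibration
plan(manip,[-35,2,116])
n="wrist";c=calibration(n);p,d=camera(n);cv2.imwrite("pics/w4.png",p[:,:,::-1]);np.savez("w4.npz",p=p,d=d,K=c["K"],T=c["world_from_camera"])
for q in([-35,0,143],[-75,105,107],[-75,-105,107]): print(q,proj(c["K"],c["world_from_camera"],b2w(q)).round(0))
E
```

```text
t 6.0 tcp [ 493.2 -165.6  182.6] box [-33.9   1.  182.6] gap 94.2 F [-0.3  0.  -0.6] q [-0.39  0.26  1.63  0.    1.26 -2.01]
tool axes cols
 [[-0.   -1.   -0.05]
 [ 0.   -0.05  1.  ]
 [-1.    0.    0.  ]]
turn deg [-0.2  0.1 -0.1]
dp cm [6.66 0.09 0.09]
[-35, 0, 143] [275. 228.]
[-75, 105, 107] [398. 168.]
[-75, -105, 107] [150. 169.]
```

View pics/w4.png

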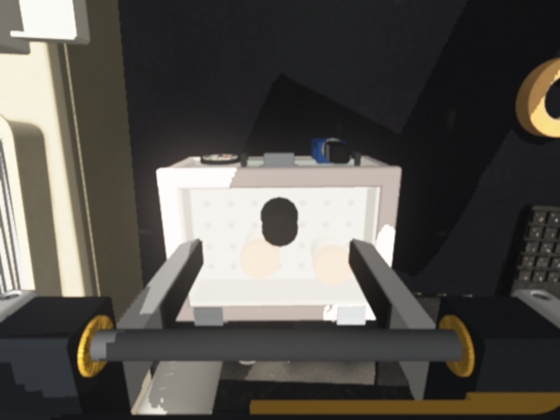

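The knob head is at about (280,230), some 5 px to the +y side of my prediction. This agrees with the first top-camera fit and the 3.8 mm at which the post was gripped. I'll take y = +4 for the knob.

```bash
python3 - <<'E'
from h import *
p,d,K,T=ld("w4")
g=p.astype(int).max(2)
m=(g<70).astype(np.uint8);m[:180]=0;m[260:]=0;m[:,:240]=0;m[:,320:]=0
ys,xs=np.where(m);print(xs.min(),xs.max(),ys.min(),ys.max())
for v in range(196,250,6):
    r=xs[ys==v]; print(v,(r.min(),r.max()) if len(r) else None,w2b(dpt(d,K,T,279,v)).round(1))
for q in([-20.5,4,143],[-49.5,4,125],[-35,4,143]):print(q,proj(K,T,b2w(q)).round(1))
E
```

```text
263 296 199 243
196 None [-51.    3.8 106.6]
202 (np.int64(269), np.int64(289)) [-47.3   3.7 112.8]
208 (np.int64(264), np.int64(294)) [-48.2   3.5 133.5]
214 (np.int64(263), np.int64(296)) [-46.7   3.3 144.6]
220 (np.int64(263), np.int64(295)) [-42.5   3.3 146.3]
226 (np.int64(264), np.int64(295)) [-37.5   3.3 145.6]
232 (np.int64(274), np.int64(295)) [-33.1   3.3 146.7]
238 (np.int64(283), np.int64(292)) [-27.9   3.3 146. ]
244 None [-21.9   3.3 143.7]
[-20.5, 4, 143] [279.9 245.3]
[-49.5, 4, 125] [279.5 203.4]
[-35, 4, 143] [279.9 227.9]
```

Call:
jog_arm:
  turn:
    - [0,0,0]
    - [0,0,0]
    - [0,0,0]
    - [0,0,0]
    - [0,0,0]
    - [0,0,0]
    - [0,0,0]
    - [0,0,0]
  dp:
    - [2.5,0.1,0.3]
    - [2.5,0,0]
    - [1.6,0,0]
    - [0,0,0]
    - [0,0,0]
    - [0,0,0]
    - [0,0,0]
    - [0,0,0]
  gripper: [0,0,0,0.6,0.6,0.6,0.6,0.6]

```text
clock: 7.05
eef_pos: [491.5, -161.4, 118.5]
eef_rot: [-1.705, 1.568, -0.088]
wrist_force: [0.9, -0.7, 0.4]
finger_gap: 47.6
```

```bash
python3 - <<'E'
from h import *; from cell import manip,camera,calibration
plan(manip,[-35,3.7,115])
n="wrist";c=calibration(n);p,d=camera(n);cv2.imwrite("pics/w5.png",p[:,:,::-1])
E
```

```text
t 7.05 tcp [ 491.5 -161.4  118.5] box [-35.5   5.3 118.5] gap 47.6 F [ 0.9 -0.7  0.4] q [-0.39  0.32  1.71  0.    1.11 -2.01]
tool axes cols
 [[ 0.   -1.   -0.05]
 [-0.   -0.05  1.  ]
 [-1.   -0.   -0.  ]]
turn deg [-0.2 -0.   0.2]
dp cm [ 0.35 -0.05 -0.16]
```

View pics/w5.png

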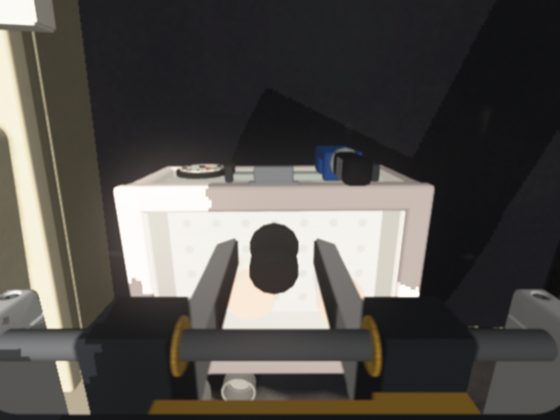

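The knob (275,265) is centred between the fingers. I'll lower 3 mm and grip firmly.

Call:
jog_arm:
  turn:
    - [0,0,0]
    - [0,0,0]
    - [0,0,0]
    - [0,0,0]
    - [0,0,0]
  dp:
    - [0.3,0,0]
    - [0,0,0]
    - [0,0,0]
    - [0,0,0]
    - [0,0,0]
  gripper: [0.6,1,1,1,1]
  grip_force: 55

```text
clock: 7.72
eef_pos: [491.5, -162.7, 115.2]
eef_rot: [-2.242, 1.567, -0.626]
wrist_force: [-0.2, -0.3, 0.7]
finger_gap: 27.8
```

```bash
python3 -c "
from h import *; from cell import manip
plan(manip,[-35,3.7,115])"
```

```text
t 7.72 tcp [ 491.5 -162.7  115.2] box [-35.6   4.1 115.2] gap 27.8 F [-0.2 -0.3  0.7] q [-0.39  0.32  1.72 -0.    1.1  -2.01]
tool axes cols
 [[ 0.   -1.   -0.05]
 [-0.   -0.05  1.  ]
 [-1.   -0.   -0.  ]]
turn deg [-0.2 -0.1  0.2]
dp cm [ 0.02 -0.06 -0.04]
```

Call:
jog_arm:
  turn:
    - [0,0,0]
    - [0,0,0]
  dp:
    - [-0.2,0,0]
    - [-0.2,0,0]
  gripper: [1,1]

```text
clock: 7.98
eef_pos: [491.8, -162.6, 116.7]
eef_rot: [-2.142, 1.567, -0.526]
wrist_force: [13.2, -5.7, -25.7]
finger_gap: 27.4
```

Call:
jog_arm:
  turn:
    - [0,0,0]
    - [0,0,0]
  dp:
    - [-0.2,0,0]
    - [-0.2,0,0]
  gripper: [1,1]

```text
clock: 8.22
eef_pos: [492.2, -162.5, 117.7]
eef_rot: [-2.092, 1.568, -0.476]
wrist_force: [11.0, -3.4, -16.5]
finger_gap: 27.5
```

Call:
jog_arm:
  turn:
    - [0,0,1]
    - [0,0,1]
  dp:
    - [-0.2,-0.03,0]
    - [-0.2,-0.03,0]
  gripper: [1,1]

```text
clock: 8.48
eef_pos: [492.6, -162.5, 120.2]
eef_rot: [1.61, 1.536, -3.057]
wrist_force: [1.8, -1.6, -4.0]
finger_gap: 27.9
```

```bash
python3 - <<'E'
from h import *; from cell import manip,camera,calibration
plan(manip,None)
n="wrist";p,d=camera(n);cv2.imwrite("pics/w6.png",p[:,:,::-1])
E
```

```text
t 8.47 tcp [ 492.6 -162.5  120.2] box [-34.5   4.1 120.2] gap 27.9 F [ 1.8 -1.6 -4. ] q [-0.38  0.34  1.68 -0.02  1.15 -1.99]
tool axes cols
 [[-0.03 -1.   -0.05]
 [-0.   -0.05  1.  ]
 [-1.    0.03 -0.  ]]
turn deg [-0.2 -0.1 -2. ]
```

View pics/w6.png

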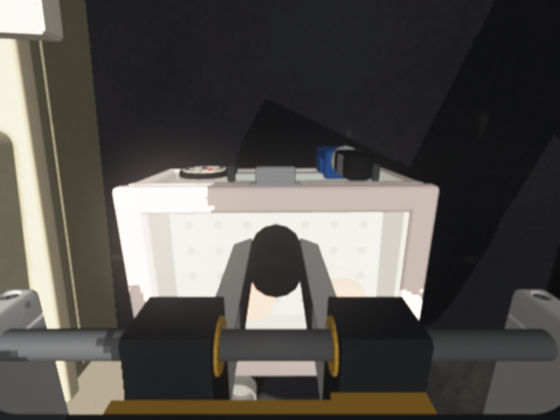

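The force has dropped from 26 N to 4 N, so the bead is out, and the knob is still in the grip. I'll continue slowly.

Call:
jog_arm:
  turn:
    - [0,0,1]
    - [0,0,1]
    - [0,0,1]
    - [0,0,1]
    - [0,0,0]
    - [0,0,0]
  dp:
    - [-0.2,-0.03,0]
    - [-0.2,-0.03,0]
    - [-0.2,-0.02,0]
    - [-0.2,-0.02,0]
    - [0,0,0]
    - [0,0,0]
  gripper: [1,1,1,1,1,1]

```text
clock: 9.28
eef_pos: [494.9, -162.4, 129.3]
eef_rot: [1.588, 1.462, -3.078]
wrist_force: [2.4, -1.6, -4.2]
finger_gap: 27.6
```

```bash
python3 - <<'E'
from h import *; from cell import manip,camera,calibration
plan(manip,None)
n="wrist";c=calibration(n);p,d=camera(n);cv2.imwrite("pics/w7.png",p[:,:,::-1]);np.savez("w7.npz",p=p,d=d,K=c["K"],T=c["world_from_camera"])
n="scene";c=calibration(n);p,d=camera(n);np.savez("s7.npz",p=p,d=d,K=c["K"],T=c["world_from_camera"])
a=cv2.resize(p[230:340,305:425,::-1],None,fx=5,fy=5,interpolation=cv2.INTER_CUBIC);cv2.imwrite("pics/s7c.png",a)
E
```

```text
t 9.28 tcp [ 494.9 -162.4  129.3] box [-32.1   4.2 129.3] gap 27.6 F [ 2.4 -1.6 -4.2] q [-0.36  0.37  1.61 -0.05  1.25 -1.96]
tool axes cols
 [[-0.11 -0.99 -0.05]
 [-0.01 -0.05  1.  ]
 [-0.99  0.11 -0.  ]]
turn deg [-0.2 -0.1 -6.2]
```

View pics/w7.png

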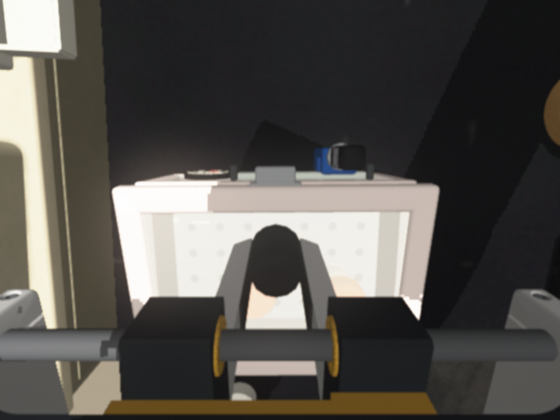

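View pics/s7c.png

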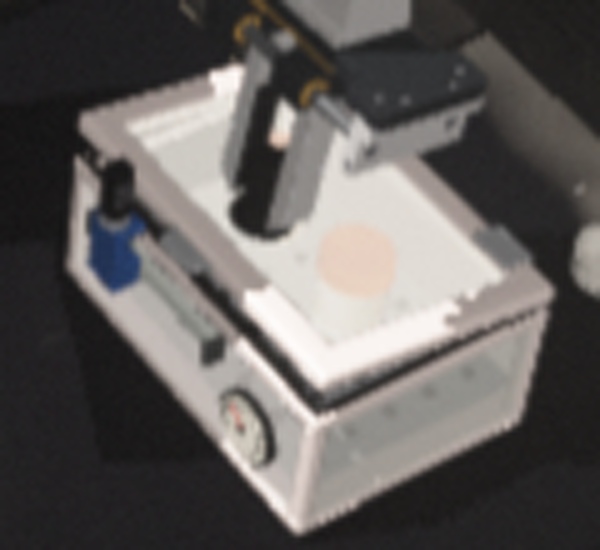

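The lid stands visibly open. The front-right corner is raised above the rim in scene crop (320,395), the jaw is at the far-left end (110,240), and the knob is held. I'll check the lid angle, the jaw position and the bystanders.

```bash
python3 - <<'E'
from h import *; from cell import manip,camera,calibration
c=calibration("top");p,d=camera("top");np.savez("t7.npz",p=p,d=d,K=c["K"],T=c["world_from_camera"])
def fit(n,lo,hi):
    p,d,K,T=ld(n); v,u=np.mgrid[0:420,0:560]; P=np.linalg.solve(K,np.c_[u.ravel(),v.ravel(),np.ones(u.size)].T)*d.ravel()
    W=(T[:3,:3]@P).T+T[:3,3]; B=(W-C0)@Rb; m=(d.ravel()>0)&(p.min(2).ravel()>120)&(B[:,0]>-73)&(B[:,0]<72)&(abs(B[:,1]-4)<100)&(B[:,2]>lo)&(B[:,2]<hi)
    e=m&((abs(B[:,1]-4)>90)|(B[:,0]<-62)); x,z=B[e,0],B[e,2]
    f=np.polyfit(x,z,1)
    for _ in range(5): r=abs(np.polyval(f,x)-z)<4; f=np.polyfit(x[r],z[r],1)
    print(n,e.sum(),"slope angle",-np.arctan(f[0]).round(4),"z front/back",np.polyval(f,[-75,75]).round(1))
fit("top0",95,135);fit("t7",95,135);fit("w4",95,135);fit("w7",95,135)
a=ld("top0")[0].astype(int);b=ld("t7")[0].astype(int)
df=(abs(a-b).max(2)>50).astype(np.uint8)[:,:350]; print("changed px bystander area",df[215:285,60:330].sum())
p,d,K,T=ld("w7"); h=cv2.cvtColor(p,cv2.COLOR_RGB2HSV); m=cv2.inRange(h,(105,120,40),(130,255,255));v,u=np.where(m[:250]); 
print("blue u,v",u.min(),u.max(),np.median(v)); 
for uu,vv in((352,150),(348,155),(275,176)): print(w2b(dpt(d,K,T,uu,vv)).round(1))
cv2.imwrite("pics/t7.png",ld("t7")[0][:,:,::-1])
s=manip.read_state();print(s['clock'],s['eef_pos'].round(1),s['wrist_force'].round(1),s['finger_gap'])
E
```

```text
top0 837 slope angle -0.003 z front/back [106.3 106.8]
t7 440 slope angle 0.1238 z front/back [125.8 107.2]
w4 4635 slope angle 0.0002 z front/back [107.2 107.1]
w7 8315 slope angle 0.1202 z front/back [126.4 108.3]
changed px bystander area 802
blue u,v 314 355 163.0
[-95.9  45.3 149.4]
[-93.2  43.3 149.5]
[-79.8   3.5 122.8]
9.425 [ 494.9 -162.4  129.3] [ 4.2 -2.  -5.4] 27.287898498954398
```

View pics/t7.png

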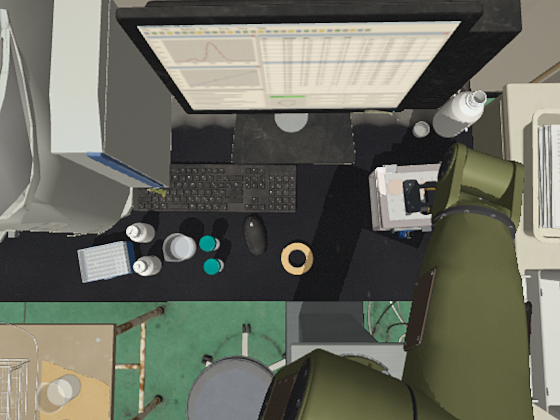

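The lid is at 0.12 rad, a gap of about 19 mm, and the post is at y ≈ 44, about 40 mm along. The bystanders stand where they were; only the shadows changed. A short hold will check that the lid is still.

Call:
jog_arm:
  turn:
    - [0,0,0]
    - [0,0,0]
    - [0,0,0]
  dp:
    - [0,0,0]
    - [0,0,0]
    - [0,0,0]
  gripper: [1,1,1]

```text
clock: 9.8
eef_pos: [495.0, -162.4, 129.3]
eef_rot: [1.588, 1.463, -3.079]
wrist_force: [3.4, -1.4, -5.6]
finger_gap: 27.7
```

```bash
python3 -c "
from cell import manip,order
s=manip.read_state();print(s['clock'],s['eef_pos'].round(1),s['wrist_force'].round(1),s['finger_gap'],s['qd'].round(3))
print(order.sign_off())"
```

```text
9.8 [ 495.  -162.4  129.3] [ 3.4 -1.4 -5.6] 27.730846830380447 [ 0.     0.001 -0.     0.    -0.     0.001]
the job is handed in; nothing more can be done
None
```

I slid the clamp jaw clear of the tongue, pulled the lid free of its seal and handed in at 9.8 s. The lid was held about 19 mm open and the knob was still gripped.

- **Jaw:** the gripper carried it about 43 mm along its rail. The last wrist depth reading puts it about 40 mm along. Both are past the 34 mm needed.
- **Lid:** it was pulled up in 2 mm steps. The wrist force peaked at about 26 N downward and fell to 4 N as the lid came free. Plane fits gave 0.120 rad (wrist camera) and 0.124 rad (top camera), a gap of about 19 mm.
- **Hold:** in the last 0.4 s the gripper pose stayed within 0.1 mm, joint speeds were near zero, and the finger opening stayed at about 27.7 mm.
- **Bystanders:** by eye they stand where they were in the last top view. An automatic comparison flagged 802 changed pixels in that area. I put those down to the arm's shadow and did not measure each object.

**Disagreement:** the first wrist view put the box about 4 mm further to −y than the top camera did. Later wrist views and both grips agreed with the top camera, so I corrected for that before gripping the knob.

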